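Seat a test-socket carrier and latch it in

TASK

The black test-socket carrier stands part-way out of its docking nest. With a fingertip, push it fully home against the connector block, then push the two latch arms round by their red thumb pins until both lie fully shut across the mouth behind the carrier. Do not lift the carrier or use heavy force, and leave the other things on the bench where they are.

Things in the scene. Friction and masses are not known exactly. Their poses are not given: they have to be found in the camera images.
- nest: Aluminium docking nest fixed to the bench, base plate 230 x 250 x 12 mm; origin: centre of its underside; x runs from the open mouth (robot side) to the connector block, y left, z up. Two guide rails along x (tops 32 mm above the bench) leave the carrier 1.5 mm play each side; the dark, blue-topped connector block at the far end (176 mm wide, top 55 mm above the bench) is the end stop.
- carrier: Loose black plate 150 (x) x 176 (y) x 20 mm, 0.4 to 0.85 kg, with four ivory sockets and a black knob on top (highest point 40 mm above its underside). Origin: centre of its underside, axes as the nest's. It slides along the nest's x on the base plate, 12 mm above the bench. Fully home: origin at x = 0, y = 0 in the nest's frame. Starts 20 to 50 mm short, towards the mouth.
- carrier_rear (a point): Middle of the carrier's flat rear face, the face towards the mouth and the robot, 22 mm above the bench; the face spans 12 to 32 mm above the bench. A push of about 1 to 5 N in the nest's +x slides it on its slippery white strips.
- latch_left (a joint): Left latch (nest +y side), angle about its vertical pivot: 0 = shut on its stop, arm along the nest's -y across the mouth; 1.57 = arm along the nest's -x; 2.3 = open limit. Starts at 1.45 to 2.2. Stiff hinge, stays where left, about 3.5 N at the pin. Steel arm 12 mm wide, 16 to 28 mm above the bench, tip 74 mm from the pivot. Shuts only when the carrier is home.
- latch_right (a joint): The same for the right latch (nest -y side), the mirror image: 0 = shut, arm lying along the nest's +y; 1.57 = pointing along the nest's -x; 2.3 = open limit.
- latch_left_pivot (a point): On the left latch's pivot axis, top of its boss, 29 mm above the bench; in the nest's frame x = -82.5 mm, y = +103 mm.
- latch_right_pivot (a point): On the right latch's pivot axis, top of its boss, 29 mm above the bench; in the nest's frame x = -82.5 mm, y = -103 mm.
- latch_left_pin (a point): Top centre of the upright red thumb pin on the left latch arm: diameter 14 mm, 28 to 55 mm above the bench, 66 mm from the pivot.
- latch_right_pin (a point): Top centre of the upright red thumb pin on the right latch arm: diameter 14 mm, 28 to 55 mm above the bench, 66 mm from the pivot.
- hex_keys: Loose hex key set: red holder 40 x 30 x 14 mm with four dark keys, about 115 mm long in all, lying on the bench to the left or right of the nest; origin under its middle. Not to be disturbed.
- spare_socket: Loose ivory ceramic test socket, 52 x 52 x 14 mm, lying on the bench to the left or right of the nest; origin at the centre of its underside. Not to be disturbed.
- chip_tray: Loose black open tray with four pockets, 95 x 70 x 28 mm, lying on the bench to the left or right of the nest; origin at the centre of its underside. Not to be disturbed.
Mind the look-alikes: they are no part of the job. There is more than one size of the carrier; the one meant has the size given above.

How it is judged:
By the outcome, as a careful person would: the job done as asked, in the order asked, and still so for the second after the job is handed in, with the robot touching nothing.
It also fails if it takes over 64 s, if anything falls off the work surface, if the arm or the gripper's body presses on something with over 40 N, if the wrist force passes 120 N, or if a joint passes its speed limit or range.

ROBOT

A 6-joint arm with a two-finger parallel gripper is mounted at the origin on the work surface. World frame = base frame: x ahead of the robot, y to its left, z up, the work surface at z = 0. Lengths are in mm, angles in rad, forces in N, time in s.
With the tool pointing down it reaches from about 300 to 775 mm from the base axis. Payload 14.6 kg.
Tool frame: the origin (TCP) lies at the very end of the fingers, on their centre line; the grasp point (between the pads) lies 19 mm behind it; z points along the fingers, y is the line along which they close (so a half turn about z gives the same grasp; the last joint's range is limited). The gripper opens to 94 mm and grips with 3 to 60 N. Pads are 16 mm wide; open, the fingers measure 119 mm over their backs; the gripper's body (75 mm by 177 mm) begins 78 mm behind the grasp point.
Start: joints at [-1.313, 0.3, 1.521, -0, 1.321, -0.067], TCP at [175.508, -521.235, 205.446] pointing down, gripper open.
Joint ranges: [-3.03, 3.03], [-0.79, 2.21], [0.23, 2.52], [-1.04, 4.18], [0, 3.07], [-2.55, 2.55]. Speed limits (rad/s): [2.22, 2.22, 2.57, 3.14, 3.14, 3.14].

INTERFACE

Orientations are given as [roll, pitch, yaw] about the fixed x, y, z axes, in that order (R = Rz(yaw) Ry(pitch) Rx(roll)).
In Python, from cell import manip, camera, get_calibration gives the robot as it stands.
- The arm moves only by the tool arm_command, never from a script. Its argument "targets" is a list of rows, each an object of numbers: "hand": the opening, from -1 (shut) to 1 (fully open), so that 0 is half open; "x", "y", "z": the shift along the tool's x, y, z in m; "yaw": the turn about the tool's z in rad. In form: [{"hand": .., "x": .., "y": .., "z": .., "yaw": ..}, ...]. A call has 1 to 10 rows; each row shifts and turns the commanded pose from where the row before left it, along the tool's axes as they then stand; what a row does not reach is not made up. A row lasts 1/10 s, in which the tool goes at most 50 mm and 8.59 degrees, less where a joint would pass 70% of its speed; a pose out of reach is approached as far as the arm can. A call is refused whole if a number of a shift passes 0.05 or a number of a turn 0.15, either way. A call with a gripper value outside its range is refused whole. The fingers move at their own pace and stop on an object; "newtons" is the grip in N (left out, the last holds). Time passes only in rows, so rows that do not move let the fingers close. It gives the time, the measured TCP pose, the force, the opening and the grip force at its end, in the units of the state.
- manip.read_state(): the state, without advancing time (a new reading comes with each control period).
- camera(name): name is "side" or "top"; returns the picture (400x640x3 uint8, red, green, blue); there is no depth.
- get_calibration(name): a dict with "K" (3x3 intrinsics, pixels), "cam_to_world" (4x4, takes a point from camera to world coordinates). Camera axes: x right, y up, looking along -z (the intrinsics and any distortion apply to the point x, -y, -z); pixel columns grow to the right and rows downward; lengths in mm; the calibration is good to about 2 mm. A picture is of the moment at which its call begins. get_calibration takes no time and is no camera call.
- manip.sign_off(): hands the job in; it is judged then, once.
The state is a dict: "clock": time; "joints": joint angles; "qd": joint speeds; "effort": joint torques, N m; "eef_pos": TCP position; "eef_rot": TCP orientation; "wrist_force": force on the tool from outside, world axes, zero at the start; "moment": the same for the moment, N m; "finger_gap": finger opening in mm; "finger_force": force on a finger pad.
Only numpy, scipy, OpenCV 4.12 (cv2) and the standard library are available. Lean on these libraries where they do the work, as an engineer would, in place of code of your own. Each camera call takes 0.05 s, during which the arm holds its last target. There are 200 camera calls.

## Working session

There is one attempt and no reset: what is moved stays moved. The work goes in short steps, Python scripts to look and compute and a tool call to move; the robot and the scene stay as the last step left them, time stands still between calls to the robot, and variables do not carry over. Pictures are saved under pics/ and viewed, at most 10 in all, crops included, and the job is handed in when it is done.

Besides the shell and the picture viewer there is one more tool, called by a JSON object that holds its "fn" and its "kwargs", one argument or row to a line. arm_command: Moves the arm, as the interface text tells. Its arguments: {"type":"object","properties":{"targets":{"type":"array"},"newtons":{"type":"number"}},"required":["targets"]}

```bash
mkdir -p pics; ls
python3 - <<'E'
from cell import manip,camera,get_calibration
import cv2
for n in("top","side"):
    cv2.imwrite(f"pics/{n}0.png",camera(n)[:,:,::-1]); c=get_calibration(n); print(n,c)
s=manip.read_state(); print(s)
E
```

```text
pics
top {'K': array([[384.66478953,   0.        , 317.69356774],
       [  0.        , 384.66478953, 203.29256765],
       [  0.        ,   0.        ,   1.        ]]), 'cam_to_world': array([[-1.31587480e-03,  9.98098328e-01, -6.16278916e-02,
         4.56576856e+02],
       [-9.99969858e-01, -1.78490928e-03, -7.55631614e-03,
         2.24883862e+01],
       [-7.65194670e-03,  6.16160908e-02,  9.98070591e-01,
         9.08961797e+02],
       [ 0.00000000e+00,  0.00000000e+00,  0.00000000e+00,
         1.00000000e+00]])}
side {'K': array([[366.35829754,   0.        , 314.88361349],
       [  0.        , 366.35829754, 203.35144834],
       [  0.        ,   0.        ,   1.        ]]), 'cam_to_world': array([[ 9.90735578e-01,  6.71170799e-02, -1.18060628e-01,
         3.85340732e+02],
       [-1.35630098e-01,  5.33121053e-01, -8.35096652e-01,
        -7.15934768e+02],
       [ 6.89135764e-03,  8.43372539e-01,  5.37285091e-01,
         5.43729485e+02],
       [ 0.00000000e+00,  0.00000000e+00,  0.00000000e+00,
         1.00000000e+00]])}
{'clock': 0.1, 'joints': array([-1.31257075e+00,  3.00386907e-01,  1.52154626e+00,  1.62134945e-05,
        1.32066968e+00, -6.66068876e-02]), 'qd': array([ 3.45304333e-04, -1.71970982e-03, -7.13728611e-04,  6.77103749e-06,
        1.71197755e-05,  1.88309942e-03]), 'effort': array([ 2.20751237e-03, -5.32642043e+01, -3.53285193e+01,  7.09188008e-02,
        2.34881375e-02, -5.63643903e-05]), 'eef_pos': array([ 175.46908712, -521.00680958,  204.94723423]), 'eef_rot': array([-3.14058574e+00, -8.29064913e-05,  3.24828400e-01]), 'wrist_force': array([-0.05073721,  0.6571158 , -0.35651911]), 'moment': array([ 0.0453306 , -0.03578315, -0.04915772]), 'finger_force': 0.0, 'finger_gap': 93.94783868791684}
```

View pics/top0.png

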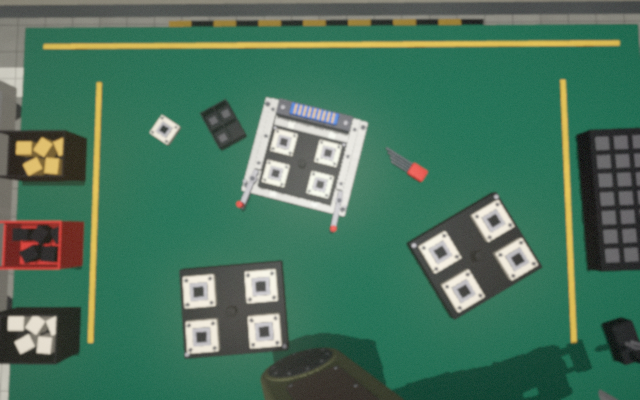

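View pics/side0.png

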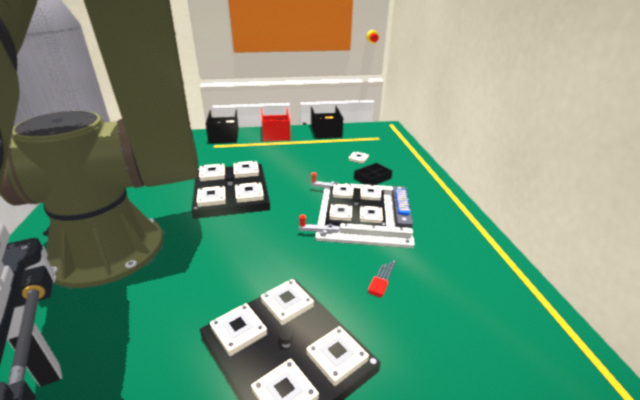

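Top view: the nest is centred near (305,155) with its mouth towards the robot. The connector is at (313,113) and the red pins at (241,204) and (333,229). The two larger carriers are decoys. The tray is at (223,124), the spare socket at (164,129) and the hex keys at (410,165). I'll enlarge the nest.

Run:
```python
import cv2
a=cv2.imread("pics/top0.png")[90:240,225:385]
cv2.imwrite("pics/crop0.png",cv2.resize(a,(640,600),interpolation=cv2.INTER_CUBIC))
```

```text
(no output)
```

View pics/crop0.png

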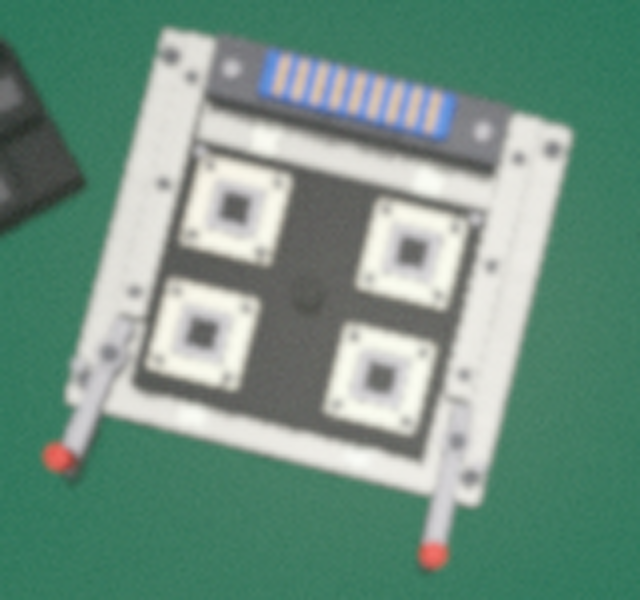

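```bash
cat > h.py <<'E'
import numpy as np
from cell import manip,camera,get_calibration
def unproj(n,u,v,z):
    c=get_calibration(n);K=c["K"];T=c["cam_to_world"]
    d=T[:3,:3]@np.array([(u-K[0,2])/K[0,0],-(v-K[1,2])/K[1,1],-1]);o=T[:3,3]
    return (o+d*(z-o[2])/d[2])[:2]
def crop(p,z,o=(225,90),s=4): return unproj("top",(p[0]+.5)/s-.5+o[0],(p[1]+.5)/s-.5+o[1],z)
E
python3 - <<'E'
from h import *
P={k:crop(p,z) for k,(p,z) in dict(pl=((110,353),29),pr=((457,440),29),tl=((59,457),55),tr=((433,555),55),
 cfl=((165,30),12),cfr=((572,128),12),cml=((68,402),12),cmr=((480,505),12),crl=((133,388),32),crr=((420,460),32),kfl=((200,148),32),kfr=((480,215),32)).items()}
for k,v in P.items(): print(k,v.round(1))
d=P['pl']-P['pr'];print("piv dist",np.hypot(*d))
names=['pl','pr','cfl','cfr','cml','cmr']
N=np.array([[-82.5,103],[-82.5,-103],[115,125],[115,-125],[-115,125],[-115,-125]])
W=np.array([P[n] for n in names])
a=N[:,0]+1j*N[:,1];b=W@[1,1j]
for idx in ([0,1],range(2,6),range(6)):
    idx=list(idx);A=a[idx];B=b[idx];r=((B-B.mean())*np.conj(A-A.mean())).sum();r/=abs(r);t=B.mean()-r*A.mean()
    print("yaw",np.angle(r),"t",t.round(1),"res",(B-r*A-t).round(1))
    for k in['tl','tr','pl','pr','crl','crr','kfl','kfr']:print(k,np.round((P[k]@[1,1j]-t)/r,1),end=' ')
    print()
E
```

```text
pl [569.9 180.2]
pr [519.2 -19.4]
tl [508.3 203.4]
tr [453.6  -4.6]
cfl [765.3 152.2]
cfr [705.3 -89.1]
cml [543.2 207.6]
cmr [482.5 -33.4]
crl [549.3 166.3]
crr [507.6   1.9]
kfl [688.7 128.6]
kfr [649.  -33.1]
piv dist 205.91335800647633
yaw -0.24836863129422548 t (624.5+60.1j) res [-0.-0.j  0.+0.j]
tl (-147.9+110.4j) tr (-149.8-104.7j) pl (-82.5+103j) pr (-82.5-103j) crl (-99+84.4j) crr (-99-85.2j) kfl (45.4+82.2j) kfr (46.6-84.4j) 
yaw -0.244936496425545 t (624.1+59.3j) res [-0.7-0.5j -0.1+0.8j  0.4-0.9j  0.3+0.6j]
tl (-147.2+111.7j) tr (-149.9-103.4j) pl (-81.9+104.1j) pr (-82.6-101.8j) crl (-98.5+85.6j) crr (-99-84j) kfl (45.9+82.9j) kfr (46.6-83.7j) 
yaw -0.24630018536520865 t (624.2+59.6j) res [ 0.5+0.5j  0.1+0.7j -1. -0.6j -0. +0.6j  0. -1.3j  0.3+0.1j]
tl (-147.5+111.2j) tr (-149.8-103.9j) pl (-82.1+103.6j) pr (-82.5-102.3j) crl (-98.7+85.1j) crr (-99-84.4j) kfl (45.7+82.6j) kfr (46.6-83.9j)
```

{"fn": "arm_command", "kwargs": {
  "targets": [
    {"hand": -1, "x": 0.028, "y": -0.0265},
    {"hand": -1, "x": 0.028, "y": -0.0265},
    {"hand": -1, "x": 0.028, "y": -0.0265},
    {"hand": -1, "x": 0.028, "y": -0.0265},
    {"hand": -1, "x": 0.028, "y": -0.0265},
    {"hand": -1, "x": 0.028, "y": -0.0265},
    {"hand": -1, "x": 0.028, "y": -0.0265},
    {"hand": -1, "x": 0.028, "y": -0.0265},
    {"hand": -1, "x": 0.028, "y": -0.0265},
    {"hand": -1}
  ],
  "newtons": 40
}}

```text
schema error: expected keys hand, x, y, z, yaw
```

{"fn": "arm_command", "kwargs": {
  "targets": [
    {"hand": -1, "x": 0.028, "y": -0.0265},
    {"hand": -1, "x": 0.028, "y": -0.0265},
    {"hand": -1, "x": 0.028, "y": -0.0265},
    {"hand": -1, "x": 0.028, "y": -0.0265},
    {"hand": -1, "x": 0.028, "y": -0.0265},
    {"hand": -1, "x": 0.028, "y": -0.0265},
    {"hand": -1, "x": 0.028, "y": -0.0265},
    {"hand": -1, "x": 0.028, "y": -0.0265},
    {"hand": -1, "x": 0.028, "y": -0.0265},
    {"hand": -1}
  ]
}}

```text
schema error: expected keys hand, x, y, z, yaw
```

{"fn": "arm_command", "kwargs": {
  "targets": [
    {"hand": -1, "yaw": 0.143},
    {"hand": -1, "yaw": 0.143},
    {"hand": -1, "yaw": 0.143},
    {"hand": -1, "yaw": 0.143},
    {"hand": -1}
  ]
}}

```text
schema error: expected keys hand, x, y, z, yaw
```

```bash
cat >> h.py <<'E'
YAW=-0.2465;T0=np.array([624.2,59.7])
def R(a): return np.array([[np.cos(a),-np.sin(a)],[np.sin(a),np.cos(a)]])
def show():
    s=manip.read_state();p=s['eef_pos'];y=s['eef_rot'][2]
    print("t",round(s['clock'],1),"nest",(R(-YAW)@(p[:2]-T0)).round(1),"z",p[2].round(1),"relyaw",round(y-YAW,4),"Fnest",(R(-YAW)@s['wrist_force'][:2]).round(1),s['wrist_force'][2].round(1),"gap",round(s['finger_gap'],1),"q6",s['joints'][5].round(2))
    return s
def need(n,z,rel=None):
    "tool shift (m) to nest-frame point n and height z, tool yaw to relyaw"
    s=show();p=s['eef_pos'];y=s['eef_rot'][2];d=R(-y)@(T0+R(YAW)@np.array(n)-p[:2])
    print("shift",(np.array([d[0],-d[1],p[2]-z])/1000).round(4),"yaw",None if rel is None else round(-((rel+YAW-y+np.pi)%(2*np.pi)-np.pi),4))
E
python3 -c "
from h import *
need((-130,0),19,0)"
```

```text
t 0.1 nest [-293.5 -672.6] z 204.9 relyaw 0.5713 Fnest [-0.2  0.6] -0.4 gap 93.9 q6 -0.07
shift [ 0.5012 -0.4774  0.1859] yaw 0.5713
```

All five keys are needed in every row.

{"fn": "arm_command", "kwargs": {
  "targets": [
    {"hand": -1, "x": 0.028, "y": -0.0265, "z": 0, "yaw": 0},
    {"hand": -1, "x": 0.028, "y": -0.0265, "z": 0, "yaw": 0},
    {"hand": -1, "x": 0.028, "y": -0.0265, "z": 0, "yaw": 0},
    {"hand": -1, "x": 0.028, "y": -0.0265, "z": 0, "yaw": 0},
    {"hand": -1, "x": 0.028, "y": -0.0265, "z": 0, "yaw": 0},
    {"hand": -1, "x": 0.028, "y": -0.0265, "z": 0, "yaw": 0},
    {"hand": -1, "x": 0.028, "y": -0.0265, "z": 0, "yaw": 0},
    {"hand": -1, "x": 0.028, "y": -0.0265, "z": 0, "yaw": 0},
    {"hand": -1, "x": 0.028, "y": -0.0265, "z": 0, "yaw": 0}
  ],
  "newtons": 40
}}

```text
clock: 1.0
eef_pos: [338.6, -213.3, 205.4]
eef_rot: [-3.142, 0.0, 0.325]
wrist_force: [0.9, -0.1, 0.2]
finger_gap: 25.3
finger_force: 0.0
```

{"fn": "arm_command", "kwargs": {
  "targets": [
    {"hand": -1, "x": 0.028, "y": -0.0265, "z": 0, "yaw": 0},
    {"hand": -1, "x": 0.028, "y": -0.0265, "z": 0, "yaw": 0},
    {"hand": -1, "x": 0.028, "y": -0.0265, "z": 0, "yaw": 0},
    {"hand": -1, "x": 0.028, "y": -0.0265, "z": 0, "yaw": 0},
    {"hand": -1, "x": 0.028, "y": -0.0265, "z": 0, "yaw": 0},
    {"hand": -1, "x": 0.028, "y": -0.0265, "z": 0, "yaw": 0},
    {"hand": -1, "x": 0.028, "y": -0.0265, "z": 0, "yaw": 0},
    {"hand": -1, "x": 0.028, "y": -0.0265, "z": 0, "yaw": 0},
    {"hand": -1, "x": 0.028, "y": -0.0265, "z": 0, "yaw": 0}
  ]
}}

```text
clock: 1.9
eef_pos: [501.3, 93.3, 205.2]
eef_rot: [-3.142, 0.0, 0.325]
wrist_force: [0.6, 0.5, -0.5]
finger_gap: 0.4
finger_force: 0.0
```

{"fn": "arm_command", "kwargs": {
  "targets": [
    {"hand": -1, "x": 0, "y": 0, "z": 0, "yaw": 0.143},
    {"hand": -1, "x": 0, "y": 0, "z": 0, "yaw": 0.143},
    {"hand": -1, "x": 0, "y": 0, "z": 0, "yaw": 0.143},
    {"hand": -1, "x": 0, "y": 0, "z": 0, "yaw": 0.143},
    {"hand": -1, "x": 0, "y": 0, "z": 0, "yaw": 0},
    {"hand": -1, "x": 0, "y": 0, "z": 0, "yaw": 0}
  ]
}}

```text
clock: 2.5
eef_pos: [500.8, 91.6, 205.3]
eef_rot: [3.141, 0.0, -0.243]
wrist_force: [0.2, -0.2, 0.3]
finger_gap: 0.6
finger_force: 0.0
```

```bash
python3 -c "
from h import *
need((-130,0),19,0)"
```

```text
t 2.5 nest [-127.4    0.9] z 205.3 relyaw 0.0036 Fnest [ 0.3 -0.1] 0.3 gap 0.6 q6 1.92
shift [-0.0026  0.0009  0.1863] yaw 0.0036
```

{"fn": "arm_command", "kwargs": {
  "targets": [
    {"hand": -1, "x": -0.003, "y": 0.001, "z": 0.035, "yaw": 0.004},
    {"hand": -1, "x": 0, "y": 0, "z": 0.035, "yaw": 0},
    {"hand": -1, "x": 0, "y": 0, "z": 0.035, "yaw": 0},
    {"hand": -1, "x": 0, "y": 0, "z": 0.035, "yaw": 0},
    {"hand": -1, "x": 0, "y": 0, "z": 0.025, "yaw": 0},
    {"hand": -1, "x": 0, "y": 0, "z": 0.014, "yaw": 0},
    {"hand": -1, "x": 0, "y": 0, "z": 0.005, "yaw": 0},
    {"hand": -1, "x": 0, "y": 0, "z": 0, "yaw": 0}
  ]
}}

```text
clock: 3.3
eef_pos: [498.0, 91.4, 21.7]
eef_rot: [-3.142, -0.0, -0.25]
wrist_force: [0.6, 0.5, -0.4]
finger_gap: 0.9
finger_force: 0.0
```

{"fn": "arm_command", "kwargs": {
  "targets": [
    {"hand": -1, "x": 0.005, "y": 0, "z": 0, "yaw": 0},
    {"hand": -1, "x": 0.005, "y": 0, "z": 0, "yaw": 0},
    {"hand": -1, "x": 0.004, "y": 0, "z": 0, "yaw": 0},
    {"hand": -1, "x": 0.004, "y": 0, "z": 0, "yaw": 0},
    {"hand": -1, "x": 0.004, "y": 0, "z": 0, "yaw": 0},
    {"hand": -1, "x": 0.004, "y": 0, "z": 0, "yaw": 0},
    {"hand": -1, "x": 0.004, "y": 0, "z": 0, "yaw": 0},
    {"hand": -1, "x": 0.004, "y": 0, "z": 0, "yaw": 0}
  ]
}}

```text
clock: 4.1
eef_pos: [530.8, 82.9, 21.4]
eef_rot: [3.142, 0.0, -0.251]
wrist_force: [-2.3, 1.7, 1.2]
finger_gap: 0.5
finger_force: 1.2
```

```bash
python3 -c "
from h import *
need((-83,0),19,0)"
```

```text
t 4.1 nest [-96.2  -0.3] z 21.4 relyaw -0.0047 Fnest [-2.6  1.1] 1.2 gap 0.5 q6 1.91
shift [ 0.0132 -0.0003  0.0024] yaw -0.0047
```

Pushing with about 2.6 N. I'll slow down for the last 13 mm.

{"fn": "arm_command", "kwargs": {
  "targets": [
    {"hand": -1, "x": 0.002, "y": 0, "z": 0, "yaw": 0},
    {"hand": -1, "x": 0.002, "y": 0, "z": 0, "yaw": 0},
    {"hand": -1, "x": 0.002, "y": 0, "z": 0, "yaw": 0},
    {"hand": -1, "x": 0.002, "y": 0, "z": 0, "yaw": 0},
    {"hand": -1, "x": 0.001, "y": 0, "z": 0, "yaw": 0},
    {"hand": -1, "x": 0.001, "y": 0, "z": 0, "yaw": 0}
  ]
}}

```text
clock: 4.7
eef_pos: [540.4, 80.5, 21.4]
eef_rot: [3.142, 0.0, -0.251]
wrist_force: [-2.2, -0.2, -0.9]
finger_gap: 0.6
finger_force: 1.0
```

{"fn": "arm_command", "kwargs": {
  "targets": [
    {"hand": -1, "x": 0.001, "y": 0, "z": 0, "yaw": 0},
    {"hand": -1, "x": 0.001, "y": 0, "z": 0, "yaw": 0}
  ]
}}

```text
clock: 4.9
eef_pos: [542.3, 80.0, 21.4]
eef_rot: [3.142, 0.0, -0.251]
wrist_force: [-2.1, 1.0, -0.8]
finger_gap: 0.5
finger_force: 0.9
```

{"fn": "arm_command", "kwargs": {
  "targets": [
    {"hand": -1, "x": 0.0005, "y": 0, "z": 0, "yaw": 0},
    {"hand": -1, "x": 0.0005, "y": 0, "z": 0, "yaw": 0}
  ]
}}

```text
clock: 5.1
eef_pos: [542.6, 79.9, 21.4]
eef_rot: [3.141, 0.002, -0.251]
wrist_force: [-9.9, 2.6, 4.3]
finger_gap: 0.3
finger_force: 5.3
```

```bash
python3 -c "
from h import *
need((-83,0),19,0)"
```

```text
t 5.1 nest [-84.1  -0.3] z 21.4 relyaw -0.0047 Fnest [-10.2   0.2] 4.3 gap 0.3 q6 1.9
shift [ 0.0011 -0.0003  0.0024] yaw -0.0047
```

Contact is firm at about 10 N with a sharp rise, so the carrier is home. I'll back off, rise, and move outside the right pin while turning.

{"fn": "arm_command", "kwargs": {
  "targets": [
    {"hand": -1, "x": -0.01, "y": 0, "z": 0, "yaw": 0},
    {"hand": -1, "x": -0.016, "y": 0, "z": 0, "yaw": 0},
    {"hand": -1, "x": 0, "y": 0, "z": -0.03, "yaw": 0},
    {"hand": -1, "x": 0, "y": 0, "z": -0.03, "yaw": 0},
    {"hand": -1, "x": -0.01, "y": 0.032, "z": -0.01, "yaw": 0},
    {"hand": -1, "x": -0.01, "y": 0.032, "z": 0, "yaw": 0},
    {"hand": -1, "x": -0.01, "y": 0.032, "z": 0, "yaw": 0},
    {"hand": -1, "x": -0.01, "y": 0.032, "z": 0, "yaw": 0}
  ]
}}

```text
clock: 5.9
eef_pos: [446.7, -28.7, 91.7]
eef_rot: [3.142, -0.002, -0.251]
wrist_force: [-0.1, 0.1, -0.3]
finger_gap: 0.8
finger_force: 0.0
```

{"fn": "arm_command", "kwargs": {
  "targets": [
    {"hand": -1, "x": 0, "y": 0, "z": 0, "yaw": -0.14},
    {"hand": -1, "x": 0, "y": 0, "z": 0, "yaw": -0.14},
    {"hand": -1, "x": 0, "y": 0, "z": 0, "yaw": -0.14},
    {"hand": -1, "x": 0, "y": 0, "z": 0, "yaw": -0.14},
    {"hand": -1, "x": 0, "y": 0, "z": 0, "yaw": -0.14},
    {"hand": -1, "x": 0, "y": 0, "z": 0, "yaw": -0.14},
    {"hand": -1, "x": 0, "y": 0, "z": 0, "yaw": -0.14},
    {"hand": -1, "x": 0, "y": 0, "z": 0, "yaw": -0.14},
    {"hand": -1, "x": 0, "y": 0, "z": 0, "yaw": -0.14},
    {"hand": -1, "x": 0, "y": 0, "z": 0, "yaw": -0.14}
  ]
}}

```text
clock: 6.9
eef_pos: [447.5, -27.8, 91.6]
eef_rot: [3.14, -0.0, 1.155]
wrist_force: [0.0, 0.3, 0.0]
finger_gap: 0.2
finger_force: 0.0
```

{"fn": "arm_command", "kwargs": {
  "targets": [
    {"hand": -1, "x": 0, "y": 0, "z": 0, "yaw": -0.14},
    {"hand": -1, "x": 0, "y": 0, "z": 0, "yaw": 0},
    {"hand": -1, "x": 0, "y": 0, "z": 0, "yaw": 0}
  ]
}}

```text
clock: 7.2
eef_pos: [447.5, -27.8, 91.6]
eef_rot: [3.141, -0.0, 1.285]
wrist_force: [0.5, -0.3, -0.1]
finger_gap: 0.6
finger_force: 0.0
```

```bash
python3 -c "
from h import *
need((-150.5,-128),36,1.5708)
import cv2
a=camera('top');cv2.imwrite('pics/t1.png',cv2.resize(a[90:240,225:385,::-1],(640,600),interpolation=cv2.INTER_CUBIC))"
```

```text
t 7.2 nest [-150. -128.] z 91.6 relyaw 1.531 Fnest [ 0.5 -0.2] -0.1 gap 0.6 q6 0.14
shift [-0.     -0.0005  0.0556] yaw -0.0398
```

View pics/t1.png

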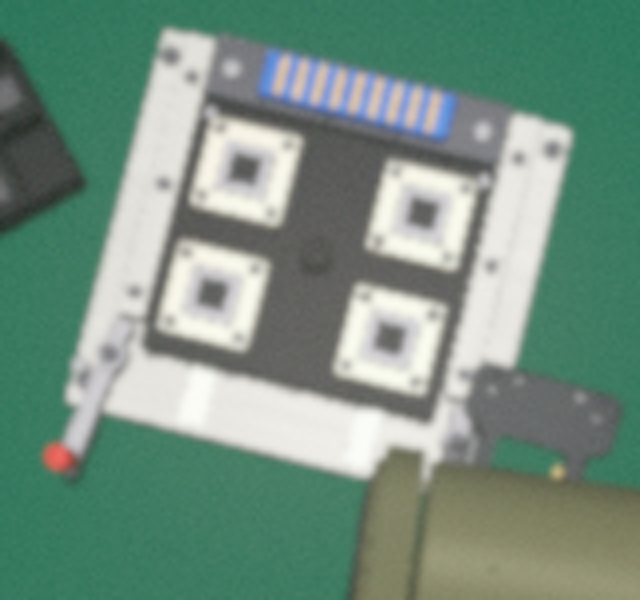

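Carrier front edge now lies against the connector block (209,108)-(490,180), so it is home, and the left latch is unmoved. I'll lower outside the right pin and swing it round.

{"fn": "arm_command", "kwargs": {
  "targets": [
    {"hand": -1, "x": 0, "y": 0, "z": 0.02, "yaw": -0.04},
    {"hand": -1, "x": 0, "y": 0, "z": 0.02, "yaw": 0},
    {"hand": -1, "x": 0, "y": 0, "z": 0.013, "yaw": 0},
    {"hand": -1, "x": 0, "y": 0, "z": 0.003, "yaw": 0},
    {"hand": -1, "x": 0.004, "y": 0, "z": 0, "yaw": 0},
    {"hand": -1, "x": 0.004, "y": 0, "z": 0, "yaw": 0},
    {"hand": -1, "x": 0.0067, "y": -0.0012, "z": 0, "yaw": 0.1},
    {"hand": -1, "x": 0.0067, "y": -0.0012, "z": 0, "yaw": 0.1}
  ]
}}

```text
clock: 8.05
eef_pos: [451.0, -6.3, 36.1]
eef_rot: [3.141, 0.0, 1.124]
wrist_force: [-2.3, -2.9, 0.7]
finger_gap: 0.5
finger_force: 1.9
```

```bash
cat >> h.py <<'E'
def armpose(sd=-1,piv=(-83.5,103)):
    s=show();n=R(-YAW)@(s['eef_pos'][:2]-T0);y=s['eef_rot'][2]
    v=R(-y+YAW)@(n-np.array([piv[0],sd*piv[1]]));print("tool-frame pos rel pivot",v[0].round(1),-v[1].round(1))
E
python3 -c "
from h import *
armpose()"
```

```text
t 8.1 nest [-151.8 -106.3] z 36.1 relyaw 1.3709 Fnest [-1.5 -3.4] 0.7 gap 0.5 q6 0.35
tool-frame pos rel pivot -16.8 -66.3
```

{"fn": "arm_command", "kwargs": {
  "targets": [
    {"hand": -1, "x": 0.0067, "y": -0.0012, "z": 0, "yaw": 0.1},
    {"hand": -1, "x": 0.0067, "y": -0.0012, "z": 0, "yaw": 0.1},
    {"hand": -1, "x": 0.0067, "y": -0.0012, "z": 0, "yaw": 0.1},
    {"hand": -1, "x": 0.0067, "y": -0.0012, "z": 0, "yaw": 0.1},
    {"hand": -1, "x": 0.0067, "y": -0.0012, "z": 0, "yaw": 0.1},
    {"hand": -1, "x": 0.0067, "y": -0.0012, "z": 0, "yaw": 0.1},
    {"hand": -1, "x": 0.0067, "y": -0.0012, "z": 0, "yaw": 0.1},
    {"hand": -1, "x": 0.0067, "y": -0.0012, "z": 0, "yaw": 0.1},
    {"hand": -1, "x": 0.0067, "y": -0.0012, "z": 0, "yaw": 0.1},
    {"hand": -1, "x": 0.0067, "y": -0.0012, "z": 0, "yaw": 0.1}
  ]
}}

```text
clock: 9.05
eef_pos: [493.5, 43.7, 35.9]
eef_rot: [-3.141, 0.001, 0.124]
wrist_force: [-5.3, 3.2, 1.0]
finger_gap: 0.3
finger_force: 2.4
```

```bash
python3 -c "
from h import *
armpose()"
```

```text
t 9.1 nest [-122.8  -47.4] z 35.9 relyaw 0.3709 Fnest [-5.9  1.9] 1.0 gap 0.3 q6 1.46
tool-frame pos rel pivot -16.5 -66.1
```

{"fn": "arm_command", "kwargs": {
  "targets": [
    {"hand": -1, "x": 0.0067, "y": -0.0012, "z": 0, "yaw": 0.1},
    {"hand": -1, "x": 0.0067, "y": -0.0012, "z": 0, "yaw": 0.1},
    {"hand": -1, "x": 0.0067, "y": -0.0012, "z": 0, "yaw": 0.1}
  ]
}}

```text
clock: 9.35
eef_pos: [513.6, 48.1, 36.0]
eef_rot: [-3.141, 0.001, -0.175]
wrist_force: [-3.6, 5.5, 0.8]
finger_gap: 0.3
finger_force: 2.5
```

{"fn": "arm_command", "kwargs": {
  "targets": [
    {"hand": -1, "x": 0.001, "y": 0, "z": 0, "yaw": 0.04},
    {"hand": -1, "x": 0.001, "y": 0, "z": 0, "yaw": 0.03},
    {"hand": -1, "x": 0.001, "y": 0, "z": 0, "yaw": 0}
  ]
}}

```text
clock: 9.65
eef_pos: [516.5, 47.2, 36.0]
eef_rot: [-3.141, 0.0, -0.243]
wrist_force: [-3.3, 4.9, 0.5]
finger_gap: 0.4
finger_force: 1.9
```

{"fn": "arm_command", "kwargs": {
  "targets": [
    {"hand": -1, "x": 0.001, "y": 0, "z": 0, "yaw": 0},
    {"hand": -1, "x": 0.001, "y": 0, "z": 0, "yaw": 0}
  ]
}}

```text
clock: 9.85
eef_pos: [518.5, 46.7, 36.0]
eef_rot: [-3.141, 0.0, -0.241]
wrist_force: [-3.4, 4.9, -0.7]
finger_gap: 0.6
finger_force: 1.9
```

```bash
python3 -c "
from h import *
armpose()"
```

```text
t 9.8 nest [-99.4 -38.4] z 36.0 relyaw 0.005 Fnest [-4.5  4. ] -0.7 gap 0.6 q6 1.83
tool-frame pos rel pivot -15.5 -64.7
```

{"fn": "arm_command", "kwargs": {
  "targets": [
    {"hand": -1, "x": 0.0005, "y": 0, "z": 0, "yaw": 0},
    {"hand": -1, "x": 0.0005, "y": 0, "z": 0, "yaw": 0}
  ]
}}

```text
clock: 10.05
eef_pos: [519.3, 46.3, 35.9]
eef_rot: [-3.141, 0.001, -0.241]
wrist_force: [-6.4, 7.2, 3.1]
finger_gap: 0.7
finger_force: 4.0
```

{"fn": "arm_command", "kwargs": {
  "targets": [
    {"hand": -1, "x": 0.0005, "y": 0, "z": 0, "yaw": 0}
  ]
}}

```text
clock: 10.15
eef_pos: [519.5, 46.3, 35.8]
eef_rot: [-3.141, 0.002, -0.241]
wrist_force: [-9.1, 6.9, 5.6]
finger_gap: 0.5
finger_force: 5.4
```

{"fn": "arm_command", "kwargs": {
  "targets": [
    {"hand": -1, "x": 0.0005, "y": 0, "z": 0, "yaw": 0}
  ]
}}

```text
clock: 10.25
eef_pos: [519.6, 46.3, 35.8]
eef_rot: [-3.141, 0.003, -0.241]
wrist_force: [-11.9, 8.6, 7.1]
finger_gap: 0.2
finger_force: 6.7
```

The right latch is on its stop, with force rising and no travel. Next I'll retreat and move over to the left pin.

{"fn": "arm_command", "kwargs": {
  "targets": [
    {"hand": -1, "x": -0.01, "y": 0, "z": 0, "yaw": 0},
    {"hand": -1, "x": -0.02, "y": 0, "z": 0, "yaw": 0},
    {"hand": -1, "x": 0, "y": 0, "z": -0.03, "yaw": 0},
    {"hand": -1, "x": 0, "y": 0, "z": -0.03, "yaw": 0},
    {"hand": -1, "x": -0.004, "y": -0.035, "z": 0, "yaw": 0},
    {"hand": -1, "x": -0.004, "y": -0.035, "z": 0, "yaw": 0},
    {"hand": -1, "x": -0.004, "y": -0.035, "z": 0, "yaw": 0},
    {"hand": -1, "x": -0.004, "y": -0.035, "z": 0, "yaw": 0},
    {"hand": -1, "x": -0.002, "y": -0.032, "z": 0, "yaw": 0}
  ]
}}

```text
clock: 11.15
eef_pos: [515.0, 225.5, 96.0]
eef_rot: [-3.141, -0.001, -0.241]
wrist_force: [0.5, 0.4, -0.0]
finger_gap: 0.2
finger_force: 0.0
```

{"fn": "arm_command", "kwargs": {
  "targets": [
    {"hand": -1, "x": 0, "y": 0, "z": 0, "yaw": -0.14},
    {"hand": -1, "x": 0, "y": 0, "z": 0, "yaw": -0.14},
    {"hand": -1, "x": 0, "y": 0, "z": 0, "yaw": -0.14},
    {"hand": -1, "x": 0, "y": 0, "z": 0, "yaw": -0.14},
    {"hand": -1, "x": 0, "y": 0, "z": 0, "yaw": -0.14},
    {"hand": -1, "x": 0, "y": 0, "z": 0, "yaw": -0.14},
    {"hand": -1, "x": 0, "y": 0, "z": 0, "yaw": -0.14},
    {"hand": -1, "x": 0, "y": 0, "z": 0, "yaw": -0.14},
    {"hand": -1, "x": 0, "y": 0, "z": 0, "yaw": -0.14},
    {"hand": -1, "x": 0, "y": 0, "z": 0, "yaw": -0.14}
  ]
}}

```text
clock: 12.15
eef_pos: [515.1, 223.8, 95.9]
eef_rot: [3.14, -0.0, 1.164]
wrist_force: [-0.2, 0.4, -0.3]
finger_gap: 0.3
finger_force: 0.0
```

{"fn": "arm_command", "kwargs": {
  "targets": [
    {"hand": -1, "x": 0, "y": 0, "z": 0, "yaw": -0.06},
    {"hand": -1, "x": 0, "y": 0, "z": 0, "yaw": 0},
    {"hand": -1, "x": 0, "y": 0, "z": 0, "yaw": 0}
  ]
}}

```text
clock: 12.45
eef_pos: [515.1, 223.9, 95.7]
eef_rot: [3.141, -0.0, 1.217]
wrist_force: [0.5, 0.5, 0.0]
finger_gap: 0.7
finger_force: 0.0
```

```bash
python3 -c "
from h import *
need((-146.6,133),36,1.46);armpose(1)
import cv2
a=camera('top');cv2.imwrite('pics/t2.png',cv2.resize(a[90:240,225:385,::-1],(640,600),interpolation=cv2.INTER_CUBIC))"
```

```text
t 12.4 nest [-145.9  132.6] z 95.7 relyaw 1.4631 Fnest [0.3 0.6] 0.0 gap 0.7 q6 0.7
shift [ 0.0003 -0.0008  0.0597] yaw 0.0031
t 12.4 nest [-145.9  132.6] z 95.7 relyaw 1.4631 Fnest [0.3 0.6] 0.0 gap 0.7 q6 0.7
tool-frame pos rel pivot 22.7 -65.2
```

View pics/t2.png

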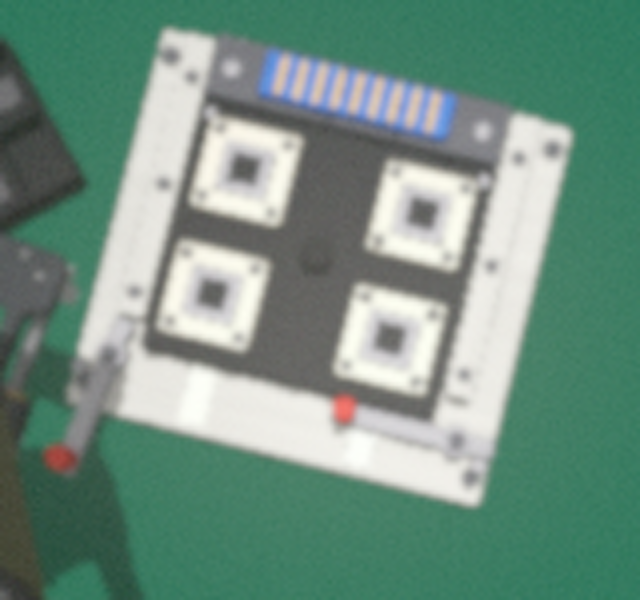

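The right latch lies shut across the mouth, its pin at (344,409). The left pin is at (60,458). I'll lower outside it and swing it round the same way.

{"fn": "arm_command", "kwargs": {
  "targets": [
    {"hand": -1, "x": 0, "y": -0.001, "z": 0.02, "yaw": 0},
    {"hand": -1, "x": 0, "y": 0, "z": 0.02, "yaw": 0},
    {"hand": -1, "x": 0, "y": 0, "z": 0.015, "yaw": 0},
    {"hand": -1, "x": 0, "y": 0, "z": 0.005, "yaw": 0},
    {"hand": -1, "x": -0.004, "y": 0, "z": 0, "yaw": 0},
    {"hand": -1, "x": -0.003, "y": 0, "z": 0, "yaw": 0},
    {"hand": -1, "x": -0.0067, "y": -0.0012, "z": 0, "yaw": -0.1},
    {"hand": -1, "x": -0.0067, "y": -0.0012, "z": 0, "yaw": -0.1}
  ]
}}

```text
clock: 13.3
eef_pos: [505.7, 205.6, 36.3]
eef_rot: [3.14, -0.001, 1.423]
wrist_force: [2.3, 3.3, -2.5]
finger_gap: 0.5
finger_force: 1.8
```

```bash
python3 -c "
from h import *
armpose(1)"
```

```text
t 13.3 nest [-150.5  112.6] z 36.3 relyaw 1.6691 Fnest [1.5 3.8] -2.5 gap 0.5 q6 0.47
tool-frame pos rel pivot 16.2 -65.8
```

Contact. θ is about 1.47, so I'll go 10 rows and then 3 more.

{"fn": "arm_command", "kwargs": {
  "targets": [
    {"hand": -1, "x": -0.0067, "y": -0.0012, "z": 0, "yaw": -0.1},
    {"hand": -1, "x": -0.0067, "y": -0.0012, "z": 0, "yaw": -0.1},
    {"hand": -1, "x": -0.0067, "y": -0.0012, "z": 0, "yaw": -0.1},
    {"hand": -1, "x": -0.0067, "y": -0.0012, "z": 0, "yaw": -0.1},
    {"hand": -1, "x": -0.0067, "y": -0.0012, "z": 0, "yaw": -0.1},
    {"hand": -1, "x": -0.0067, "y": -0.0012, "z": 0, "yaw": -0.1},
    {"hand": -1, "x": -0.0067, "y": -0.0012, "z": 0, "yaw": -0.1},
    {"hand": -1, "x": -0.0067, "y": -0.0012, "z": 0, "yaw": -0.1},
    {"hand": -1, "x": -0.0067, "y": -0.0012, "z": 0, "yaw": -0.1},
    {"hand": -1, "x": -0.0067, "y": -0.0012, "z": 0, "yaw": -0.1}
  ]
}}

```text
clock: 14.3
eef_pos: [513.2, 140.5, 36.3]
eef_rot: [3.141, -0.0, 2.423]
wrist_force: [-3.8, 2.2, 1.0]
finger_gap: -0.0
finger_force: 1.9
```

{"fn": "arm_command", "kwargs": {
  "targets": [
    {"hand": -1, "x": -0.0067, "y": -0.0012, "z": 0, "yaw": -0.1},
    {"hand": -1, "x": -0.0067, "y": -0.0012, "z": 0, "yaw": -0.1},
    {"hand": -1, "x": -0.0067, "y": -0.0012, "z": 0, "yaw": -0.1}
  ]
}}

```text
clock: 14.6
eef_pos: [527.2, 125.6, 36.2]
eef_rot: [-3.141, -0.001, 2.723]
wrist_force: [-4.4, -0.8, 1.0]
finger_gap: 0.2
finger_force: 2.0
```

```bash
python3 -c "
from h import *
armpose(1)"
```

```text
t 14.6 nest [-110.2   40.3] z 36.2 relyaw 2.9691 Fnest [-4.  -1.8] 1.0 gap 0.2 q6 -0.99
tool-frame pos rel pivot 15.5 -66.4
```

{"fn": "arm_command", "kwargs": {
  "targets": [
    {"hand": -1, "x": -0.0067, "y": -0.0012, "z": 0, "yaw": -0.1},
    {"hand": -1, "x": -0.002, "y": 0, "z": 0, "yaw": -0.05},
    {"hand": -1, "x": -0.001, "y": 0, "z": 0, "yaw": -0.02}
  ]
}}

```text
clock: 14.9
eef_pos: [535.8, 120.9, 36.1]
eef_rot: [-3.141, -0.0, 2.89]
wrist_force: [-5.0, -1.3, 0.9]
finger_gap: 0.4
finger_force: 1.9
```

{"fn": "arm_command", "kwargs": {
  "targets": [
    {"hand": -1, "x": -0.001, "y": 0, "z": 0, "yaw": 0},
    {"hand": -1, "x": -0.0005, "y": 0, "z": 0, "yaw": 0}
  ]
}}

```text
clock: 15.1
eef_pos: [537.4, 120.8, 35.8]
eef_rot: [-3.141, 0.0, 2.888]
wrist_force: [-4.7, -1.9, 1.9]
finger_gap: -0.1
finger_force: 2.1
```

```bash
python3 -c "
from h import *
armpose(1)"
```

```text
t 15.1 nest [-99.1  38.1] z 35.8 relyaw 3.134 Fnest [-4.1 -3. ] 1.9 gap -0.1 q6 -1.16
tool-frame pos rel pivot 15.1 -65.0
```

{"fn": "arm_command", "kwargs": {
  "targets": [
    {"hand": -1, "x": -0.0005, "y": 0, "z": 0, "yaw": 0},
    {"hand": -1, "x": -0.0005, "y": 0, "z": 0, "yaw": 0}
  ]
}}

```text
clock: 15.3
eef_pos: [538.4, 120.8, 35.6]
eef_rot: [-3.142, 0.0, 2.888]
wrist_force: [-4.3, -1.9, 2.2]
finger_gap: 0.4
finger_force: 2.0
```

{"fn": "arm_command", "kwargs": {
  "targets": [
    {"hand": -1, "x": -0.0005, "y": 0, "z": 0, "yaw": 0}
  ]
}}

```text
clock: 15.4
eef_pos: [538.6, 120.6, 35.5]
eef_rot: [-3.141, -0.001, 2.889]
wrist_force: [-8.3, -1.4, 6.0]
finger_gap: 0.7
finger_force: 4.0
```

{"fn": "arm_command", "kwargs": {
  "targets": [
    {"hand": -1, "x": -0.0003, "y": 0, "z": 0, "yaw": 0}
  ]
}}

```text
clock: 15.5
eef_pos: [538.7, 120.7, 35.5]
eef_rot: [-3.141, -0.001, 2.888]
wrist_force: [-9.5, -1.6, 6.1]
finger_gap: 0.9
finger_force: 4.6
```

On the stop. I'll retreat, rise and move back out of view.

{"fn": "arm_command", "kwargs": {
  "targets": [
    {"hand": -1, "x": 0.01, "y": 0, "z": 0, "yaw": 0},
    {"hand": -1, "x": 0.025, "y": 0, "z": 0, "yaw": 0},
    {"hand": -1, "x": 0, "y": 0, "z": -0.04, "yaw": 0},
    {"hand": -1, "x": 0, "y": 0, "z": -0.045, "yaw": 0},
    {"hand": -1, "x": 0, "y": 0, "z": -0.045, "yaw": 0},
    {"hand": -1, "x": 0.03, "y": 0, "z": -0.02, "yaw": 0},
    {"hand": -1, "x": 0.035, "y": 0, "z": 0, "yaw": 0},
    {"hand": -1, "x": 0.03, "y": 0, "z": 0, "yaw": 0},
    {"hand": -1, "x": 0, "y": 0, "z": 0, "yaw": 0}
  ]
}}

```text
clock: 16.4
eef_pos: [411.1, 154.0, 185.9]
eef_rot: [3.14, 0.001, 2.89]
wrist_force: [0.2, -0.7, 0.5]
finger_gap: 0.2
finger_force: 0.0
```

```bash
python3 -c "
from h import *
show()
import cv2
a=camera('top')[:,:,::-1]; cv2.imwrite('pics/t3.png',cv2.resize(a[80:240,140:440],None,fx=2.66,fy=2.66,interpolation=cv2.INTER_CUBIC))
cv2.imwrite('pics/t3b.png',cv2.resize(a[90:240,225:385],(640,600),interpolation=cv2.INTER_CUBIC))"
```

```text
t 16.4 nest [-229.7   39.4] z 185.9 relyaw 3.1368 Fnest [ 0.3 -0.7] 0.5 gap 0.2 q6 -1.04
```

View pics/t3.png

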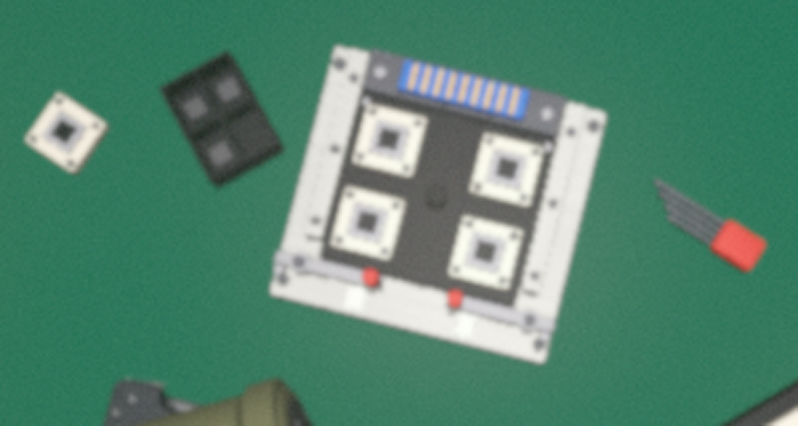

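View pics/t3b.png

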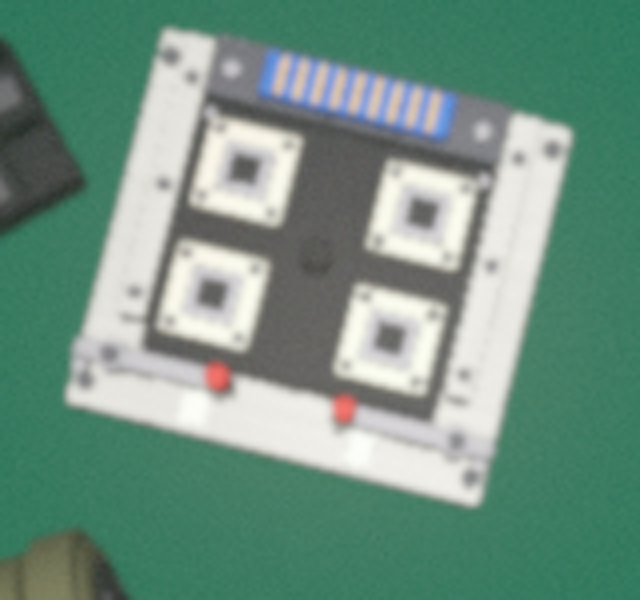

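Both latches lie collinear across the mouth, pins at (218,378) and (344,409). The carrier is against the connector and the other items haven't moved, so I'm handing in.

```bash
python3 -c "
from cell import manip
print(manip.sign_off())"
```

```text
the job is handed in; nothing more can be done
None
```

The carrier is home against the connector block and both latches are shut on their stops; the bench items near the nest are where they were, and the job was handed in at about 16.5 s with contact forces of about 16 N or less in the readings.

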